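# Tip the tube rack onto its feet and push it home against the rail

### The arm

A 6-joint arm with a two-finger parallel gripper is mounted at the origin on the work surface. World frame = base frame: x ahead of the robot, y to its left, z up, the work surface at z = 0. Lengths are in m, angles in rad, forces in N, time in s.
With the tool pointing down it reaches from about 0.225 to 0.875 m from the base axis. Payload 3.4 kg.
Tool frame: the origin (TCP) lies midway between the tips of the shut fingers; the grasp point (between the pads) lies 19 mm behind it; x points along the fingers, z is the direction in which the jaws open and shut, and the axes are right-handed (so a half turn about x gives the same grasp; the last joint's range is limited). The gripper opens to 85 mm and grips with 20 to 120 N. Pads are 22 mm wide; open, the fingers measure 114 mm over their backs; the gripper's body (76 mm by 85 mm) begins 54 mm behind the grasp point. The pads swing forward as they close: fully open they stand 13 mm farther back than shut.
Start: joints at [-1.436, 0.276, 1.505, -0, 1.361, -0.121], TCP at [0.145, -0.556, 0.231] pointing down, gripper open.
Joint ranges: [-2.89, 2.89], [-0.75, 2.08], [0.22, 2.7], [-1.18, 4.32], [0.11, 2.71], [-2.7, 2.7]. Speed limits (rad/s): [2.57, 2.57, 3.14, 3.14, 3.14, 3.14].

### API

Orientations are given as a unit quaternion [w, x, y, z].
In Python, from rig import manip, eyes gives the robot as it stands. The module is installed in compiled form; this text tells all that it offers.
- The arm moves only by the shell command python3 -m crank 'ROWS' [FORCE]. ROWS is JSON, a list of rows, each a list of 7 numbers: the shift along the tool's x, y, z in cm, then the turn, a rotation vector about the tool's x, y, z in degrees, then the finger opening in cm, from 0 to 8.54. A call has 1 to 5 rows; each row is the pose to reach, as a shift and turn from the pose commanded when the call began, along the tool's axes at that moment; what a row does not reach only later rows make up. A row lasts 1/8 s, in which the tool goes at most 62.5 mm and 10.7 degrees, less where a joint would pass 70% of its speed; a pose out of reach is approached as far as the arm can. A call with a gripper value outside its range is refused whole. The fingers move at their own pace and stop on an object; FORCE is the grip in N (left out, the last holds). Time passes only in rows, so rows that repeat a pose let the fingers close. It gives the time, the measured TCP pose, the force and the opening at its end, in the units of the state.
- manip.get_state(): the state, without advancing time (a new reading comes with each control period).
- eyes.get_image(name): name is "scene" or "top"; returns a dict with "color" (400x640x3 uint8, blue, green, red), "z_map" (400x640 float32, m along the optical axis (not along the pixel's ray), 0 where there is no reading), "vertical_fov" (degrees; the focal length in pixels is half the picture's height over the tangent of half this angle, whatever the lens; pixels are square), "cx", "cy" (the principal point, pixels), "eye" and "attitude" of the camera in the world. Camera axes: x right, y up, looking along -z (the intrinsics and any distortion apply to the point x, -y, -z); pixel columns grow to the right and rows downward; lengths in m; the calibration is good to about 2 mm. A picture is of the moment at which its call begins.
- manip.sign_off(): hands the job in, once; it reports no verdict.
The state is a dict: "clock": time; "qpos": joint angles; "qd": joint speeds; "effort": joint torques, N m; "position": TCP position; "ee_rot": TCP orientation; "contact_force": force on the tool from outside, world axes, zero at the start; "moment": the same for the moment, N m; "width": finger opening in m.
Only numpy, scipy, OpenCV 4.12 (cv2) and the standard library are available. Lean on these libraries where they do the work, as an engineer would, in place of code of your own. Each camera call takes 0.05 s, during which the arm holds its last target.

### The job

The empty tube rack has been left standing on its end. Push it over, without gripping or lifting it, so that it comes down on its closed bottom with the holes facing up, then push it along the bench until one long side lies flush against the stop rail. Leave the bottle, the jar and the tip box where they stand.

Things in the scene. Friction and masses are not known exactly. Their poses are not given: they have to be found in the camera images.
- rack: White plastic test tube rack, empty, loose, about 300 g. At the start it stands on end: 150 mm tall, foot 100 x 60 mm. Origin: centre of the end it stands on. Own z: along its length, up at the start; x: across its 100 mm width; y: out of the face with 3 x 5 square holes. The closed bottom faces -y, at the start world -y give or take 0.45 rad; it must fall that way, so that y ends up.
- rack_mid (a point): Centre of the rack's 150 x 100 x 60 mm block: 75 mm above the bench when it stands on end, 30 mm when on its bottom, then 50 mm from each long side. The long sides are solid up to 35 mm and from 50 to 60 mm above the bottom; on its bottom the rack slides with under 6 N.
- rack_border (a point): On the hole face, mid-width, 7 mm below the upper end as it stands: the middle of a solid border 14 mm high and 100 mm wide. Pushed here towards the closed bottom, the rack pivots on its foot's far edge without sliding and falls by itself once it leans about 20 degrees (some 55 mm of push).
- rail: Fixed straight aluminium stop rail on the bench beyond the rack, 560 mm long, 20 mm thick, 35 mm high, its length roughly along world y (turned by up to 0.1 rad). Origin: middle of the foot of its front face, which looks to its own -x, towards the robot; own y runs along it.
- bottle: Amber bottle with a white cap, 60 mm in diameter, 130 mm high, loose; origin at the centre of its underside. To be left alone.
- jar: Low white jar with lid, 66 mm in diameter, 80 mm high, loose; origin at the centre of its underside. To be left alone.
- tip_box: Closed pipette tip box, grey with a clear lid, 80 mm (own x) by 115 mm (own y), 65 mm high, loose; origin at the centre of its underside. To be left alone.
Things that resemble listed ones, but are neither listed nor needed, are in the scene too. What is shaped like the rack but brown, green or pink is not meant.

How it is judged:
By the outcome, as a careful person would: the job done as asked, in the order asked, and still so for the second after the job is handed in, with the robot touching nothing.
It also fails if it takes over 51 s, if anything falls off the work surface, if the arm or the gripper's body presses on something with over 40 N, if the wrist force passes 120 N, or if a joint passes its speed limit or range.

## Working session

There is one attempt and no reset: what is moved stays moved. The work goes in short steps, Python scripts to look and compute and a shell command to move; the robot and the scene stay as the last step left them, time stands still between calls to the robot, and variables do not carry over. Pictures are saved under pics/ and viewed, and the job is handed in when it is done.

```bash
mkdir -p pics
cat > h.py <<'E'
import numpy as np, cv2
from rig import manip, eyes
from scipy.spatial.transform import Rotation as R
def q(a): a=np.array(a,float); return R.from_quat([a[1],a[2],a[3],a[0]])
def grab(n,save=None):
    d=eyes.get_image(n); 
    if save: cv2.imwrite('pics/'+save,d['color'])
    np.savez('/tmp/%s.npz'%n,**{k:v for k,v in d.items()})
    return d
E
python3 - <<'E'
from h import *
for n in ['scene','top']:
    d=grab(n,n+'0.png')
    print(n,{k:v for k,v in d.items() if k not in('color','z_map')})
print(manip.get_state())
E
```

```text
scene {'vertical_fov': 54.49887617376534, 'cx': 316.9287092898993, 'cy': 198.06492986166626, 'eye': array([ 1.28740469, -0.17643433,  0.79032493]), 'attitude': array([0.7363178 , 0.33465417, 0.24373303, 0.53519799])}
top {'vertical_fov': 47.35584462940815, 'cx': 312.081762966585, 'cy': 205.5343136880938, 'eye': array([0.29153507, 0.04713666, 1.36880686]), 'attitude': array([ 0.70532861,  0.06870988, -0.0665942 , -0.70239285])}
{'clock': 0.1, 'qpos': array([-1.43601538e+00,  2.76531823e-01,  1.50599589e+00, -1.47847442e-05,
        1.36071853e+00, -1.21010363e-01]), 'qd': array([ 0.00050989, -0.00111719, -0.0014481 ,  0.00232566,  0.00024081,
        0.00163022]), 'effort': array([ 1.18941345e-03, -4.17700624e+01, -2.46405351e+01, -1.93378623e-04,
        5.82840876e-03,  1.74823686e-06]), 'position': array([ 0.14540133, -0.55582433,  0.23053042]), 'ee_rot': array([ 0.55927054,  0.4325485 ,  0.56011018, -0.4317347 ]), 'contact_force': array([ 0.15174186, -0.08176563, -0.01425613]), 'moment': array([-0.02796587,  0.03463594, -0.00188143]), 'width': 0.0852392482099158}
```

View pics/scene0.png

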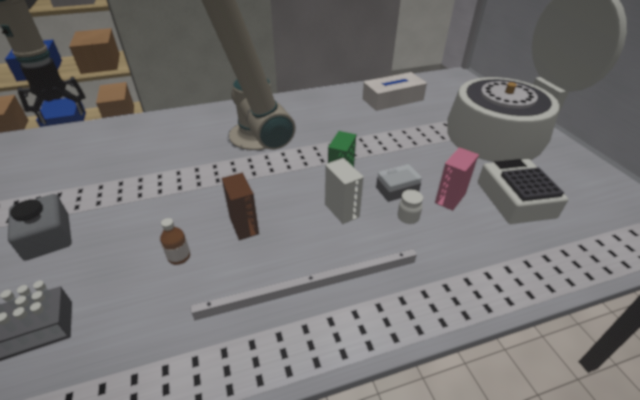

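View pics/top0.png

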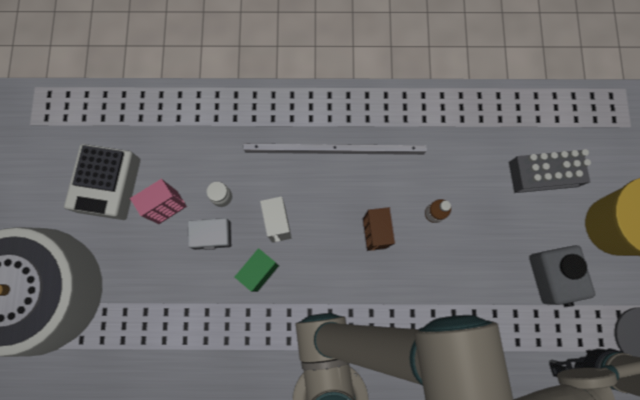

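```bash
cat >> h.py <<'E'
def cloud(d):
    h=400; f=h/2/np.tan(np.radians(float(d['vertical_fov']))/2)
    v,u=np.mgrid[0:400,0:640]; z=d['z_map']
    P=np.stack([(u-d['cx'])/f*z,-(v-d['cy'])/f*z,-z],-1)
    return q(d['attitude']).apply(P.reshape(-1,3)).reshape(400,640,3)+d['eye']
E
python3 - <<'E'
from h import *
for n in ['scene','top']:
    d=dict(np.load('/tmp/%s.npz'%n)); W=cloud(d)
    if n=='top':
        for p in [(300,180),(340,250),(470,170),(150,250),(40,110),(600,110),(250,147),(335,147),(420,149),(275,205),(270,225)]: print(p,W[p[1],p[0]].round(3))
    if n=='scene':
        for p in [(300,240),(340,250),(470,230),(150,150),(345,170),(360,195),(250,295),(200,310),(405,260)]: print(p,W[p[1],p[0]].round(3))
    c=d['color']
    box=(220,130,120,120) if n=='top' else (310,140,110,100)
    x,y,w,h=box
    cv2.imwrite('pics/crop_%s.png'%n,cv2.resize(c[y:y+h,x:x+w],None,fx=5,fy=5,interpolation=cv2.INTER_CUBIC))
E
```

```text
(300, 240) [ 0.577  0.004 -0.001]
(340, 250) [0.647 0.096 0.001]
(470, 230) [ 0.689  0.472 -0.001]
(150, 150) [-0.016 -0.39  -0.002]
(345, 170) [0.498 0.16  0.147]
(360, 195) [0.543 0.19  0.086]
(250, 295) [ 0.739 -0.161  0.036]
(200, 310) [ 0.743 -0.274  0.034]
(405, 260) [0.745 0.235 0.02 ]
(300, 180) [0.637 0.089 0.003]
(340, 250) [ 0.422 -0.032  0.   ]
(470, 170) [ 0.672 -0.438 -0.001]
(150, 250) [0.419 0.537 0.001]
(40, 110) [ 0.867  0.926 -0.006]
(600, 110) [ 0.869 -0.861  0.003]
(250, 147) [0.732 0.242 0.034]
(335, 147) [ 0.732 -0.017  0.036]
(420, 149) [ 0.728 -0.278  0.032]
(275, 205) [0.529 0.152 0.148]
(270, 225) [0.474 0.165 0.149]
```

Run:
```python
from h import *
d=dict(np.load('/tmp/top.npz')); W=cloud(d)
Z=W[...,2]
cv2.imwrite('pics/h_top.png',cv2.resize(cv2.applyColorMap((np.clip(Z,-.02,.2)/.2*255).clip(0,255).astype(np.uint8),cv2.COLORMAP_JET),None,fx=1.25,fy=1.25))
```

```text
(no output)
```

View pics/crop_top.png

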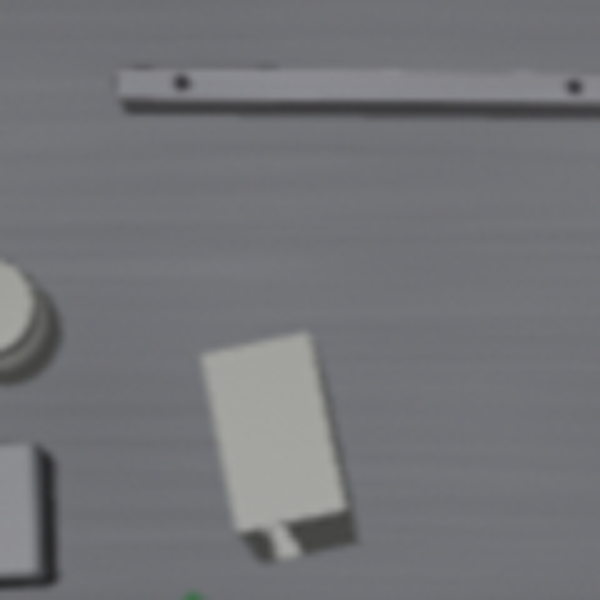

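View pics/crop_scene.png

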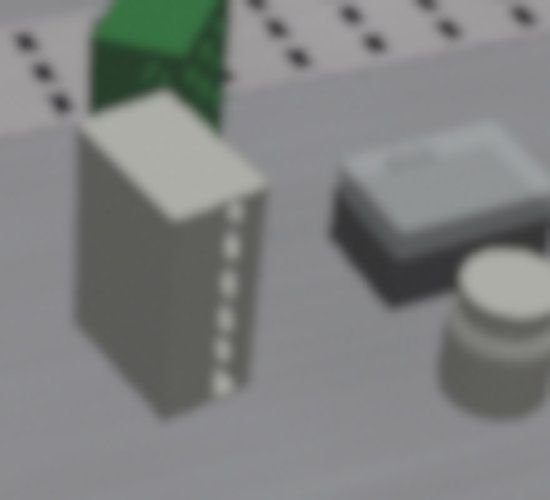

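View pics/h_top.png

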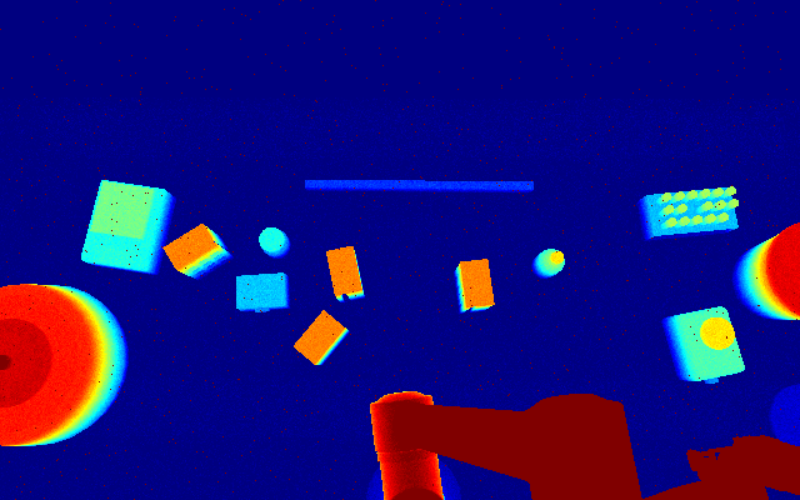

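Run:
```python
from h import *
for n in ['top','scene']:
    d=dict(np.load('/tmp/%s.npz'%n)); W=cloud(d)
    X,Y,Z=W[...,0],W[...,1],W[...,2]
    sel={'racktop':(Z>.13)&(Z<.165)&(X>.4)&(X<.62)&(Y>.05)&(Y<.25),
     'rail':(Z>.028)&(Z<.042)&(X>.69)&(X<.79)&(Y>-.35)&(Y<.32),
     'jar':(Z>.07)&(Z<.09)&(X>.5)&(X<.65)&(Y>.25)&(Y<.42),
     'tip':(Z>.055)&(Z<.075)&(X>.38)&(X<.54)&(Y>.25)&(Y<.47),
     'bottle':(Z>.02)&(Z<.145)&(X>.46)&(X<.64)&(Y>-.42)&(Y<-.27),
     'brown':(Z>.13)&(Z<.165)&(X>.36)&(X<.62)&(Y>-.3)&(Y<-.05),
     'green':(Z>.05)&(Z<.165)&(X>.25)&(X<.45)&(Y>.12)&(Y<.3),
     'pink':(Z>.05)&(Z<.165)&(X>.45)&(X<.65)&(Y>.4)&(Y<.65)}
    for k,m in sel.items():
        P=W[m]; 
        if len(P)<5: print(n,k,'none');continue
        (c,s,a)=cv2.minAreaRect(P[:,:2].astype(np.float32)); print(n,k,len(P),'c',np.round(c,3),'s',np.round(s,3),'ang',round(a,1),'z',np.percentile(P[:,2],[5,50,95]).round(3), 'min',P.min(0).round(3),'max',P.max(0).round(3))
        if k=='rail': print(' line x=a+b y',np.polyfit(P[:,1],P[:,0],1))
```

```text
top racktop 852 c [0.475 0.154] s [0.085 0.155] ang 85.0 z [0.145 0.15  0.154] min [0.401 0.113 0.13 ] max [0.552 0.203 0.158]
top rail 1204 c [ 0.733 -0.018] s [0.557 0.023] ang 89.6 z [0.03  0.035 0.039] min [ 0.72  -0.296  0.028] max [0.744 0.261 0.042]
 line x=a+b y [0.00605875 0.73192862]
top jar 316 c [0.583 0.328] s [0.056 0.055] ang 45.9 z [0.074 0.08  0.084] min [0.555 0.299 0.071] max [0.611 0.357 0.088]
top tip 1066 c [0.472 0.383] s [0.191 0.102] ang 78.5 z [0.06  0.065 0.069] min [0.418 0.294 0.055] max [0.539 0.469 0.074]
top bottle 458 c [ 0.533 -0.316] s [0.06  0.055] ang 32.4 z [0.032 0.089 0.131] min [ 0.504 -0.347  0.02 ] max [ 0.563 -0.288  0.136]
top brown 858 c [ 0.473 -0.136] s [0.101 0.061] ang 7.4 z [0.145 0.15  0.154] min [ 0.42  -0.172  0.131] max [ 0.525 -0.101  0.156]
top green 1063 c [0.374 0.221] s [0.151 0.157] ang 0.5 z [0.074 0.149 0.154] min [0.299 0.143 0.051] max [0.45  0.3   0.157]
top pink 2396 c [0.557 0.524] s [0.289 0.146] ang 75.6 z [0.061 0.097 0.152] min [0.451 0.4   0.05 ] max [0.65  0.65  0.157]
scene racktop 721 c [0.478 0.156] s [0.086
[... 325 characters left out ...]
8 0.081] min [0.557 0.299 0.07 ] max [0.617 0.358 0.082]
scene tip 633 c [0.47 0.35] s [0.081 0.113] ang 3.5 z [0.058 0.063 0.066] min [0.427 0.293 0.055] max [0.511 0.409 0.067]
scene bottle 872 c [ 0.547 -0.316] s [0.046 0.06 ] ang 8.0 z [0.026 0.079 0.129] min [ 0.521 -0.348  0.02 ] max [ 0.569 -0.287  0.132]
scene brown 693 c [ 0.475 -0.135] s [0.104 0.061] ang 6.6 z [0.136 0.149 0.151] min [ 0.421 -0.17   0.131] max [ 0.53  -0.1    0.152]
scene green 776 c [0.375 0.224] s [0.149 0.151] ang 0.2 z [0.066 0.145 0.15 ] min [0.301 0.148 0.05 ] max [0.45  0.3   0.152]
scene pink 1992 c [0.558 0.523] s [0.289 0.141] ang 75.7 z [0.057 0.095 0.149] min [0.454 0.401 0.05 ] max [0.65  0.65  0.152]
```

Run:
```python
from h import *
for n in ['top','scene']:
    d=dict(np.load('/tmp/%s.npz'%n)); W=cloud(d); c=d['color'].astype(int)
    X,Y,Z=W[...,0],W[...,1],W[...,2]
    white=(c.max(2)-c.min(2)<25)&(c.min(2)>(120 if n=='top' else 130))
    m=(Z>.142)&(Z<.16)&(X>.43)&(X<.62)&(Y>.09)&(Y<.22)
    m&=(c[...,1]-c[...,2]<20)
    m=cv2.morphologyEx(m.astype(np.uint8),cv2.MORPH_OPEN,np.ones((3,3)))>0
    P=W[m]; (cc,s,a)=cv2.minAreaRect(P[:,:2].astype(np.float32)); print(n,np.round(cc,4),P.mean(0).round(4),np.round(s,3),a)
    u=P[:,:2]-P[:,:2].mean(0); w,v=np.linalg.eigh(u.T@u); print('yaw',np.degrees(np.arctan(v[1,1]/v[0,1])))
    m=(Z>.142)&(Z<.16)&(X>.28)&(X<.46)&(Y>.12)&(Y<.32)&(c[...,1]-c[...,2]>20)
    P=W[m]; print('green',cv2.minAreaRect(P[:,:2].astype(np.float32)))
s=manip.get_state(); print(q(s['ee_rot']).as_matrix().round(3))
```

```text
top [0.4993 0.1529] [0.4988 0.1526 0.1498] [0.101 0.06 ] 12.346549987792969
yaw 12.702402397342295
green ((0.3554491698741913, 0.2028689980506897), (0.060527145862579346, 0.09925106167793274), 51.28701400756836)
scene [0.5011 0.1535] [0.5054 0.1524 0.1483] [0.104 0.063] 13.183833122253418
yaw 11.596462970062074
green ((0.35864338278770447, 0.20344282686710358), (0.059869058430194855, 0.10853178799152374), 51.69948196411133)
[[-0.     0.967  0.253]
 [ 0.002  0.253 -0.967]
 [-1.     0.    -0.002]]
```

```bash
cat >> h.py <<'E'
def row(pos,yaw):
    """row from current to pos, tool down, jaw (tool z) at world yaw deg"""
    s=manip.get_state(); r=q(s['ee_rot']); 
    z=np.array([np.cos(np.radians(yaw)),np.sin(np.radians(yaw)),0]); x=np.array([0,0,-1.]); y=np.cross(z,x)
    T=R.from_matrix(np.stack([x,y,z],1))
    print('t',round(s['clock'],2),'pos',s['position'].round(4),'F',s['contact_force'].round(1),'w',round(s['width'],4))
    print('shift cm',(r.inv().apply(np.array(pos)-s['position'])*100).round(2),'turn',np.degrees((r.inv()*T).as_rotvec()).round(2))
E
python3 -m crank '[[-3,5,-6,-10,0,0,0],[-3,10,-12,-20,0,0,0],[-3,14,-17.5,-30,0,0,0],[-3,18,-22.5,-40,0,0,0],[-3,22,-27.5,-50,0,0,0]]' 40
python3 -c "
from h import *
row([.486,.217,.26],12.5)"
```

```text
clock: 0.72
position: [0.2713, -0.2729, 0.2609]
ee_rot: [0.69, 0.154, 0.69, -0.153]
contact_force: [1.3, 0.3, 0.6]
width: 0.0001
t 0.72 pos [ 0.2713 -0.2729  0.2609] F [1.3 0.3 0.6] w 0.0001
shift cm [ 0.11 53.47 -1.31] turn [-3.757e+01  3.000e-02 -1.000e-02]
```

```bash
python3 -m crank '[[0,5.5,0,-8,0,0,0],[0,11,0,-16,0,0,0],[0,17,-0.5,-24,0,0,0],[0,23,-0.5,-32,0,0,0],[0,29,-0.5,-37,0,0,0]]'
python3 -c "
from h import *
row([.486,.217,.26],12.5)"
```

```text
clock: 1.35
position: [0.3909, -0.0088, 0.2611]
ee_rot: [0.704, -0.073, 0.703, 0.073]
contact_force: [0.8, -0.8, 0.3]
width: 0.0004
t 1.35 pos [ 0.3909 -0.0088  0.2611] F [ 0.8 -0.8  0.3] w 0.0004
shift cm [ 0.1  20.15 13.94] turn [-0.66  0.03  0.04]
```

```bash
python3 -m crank '[[0,5,3.5,0,0,0,0],[0,10,7,0,0,0,0],[0,15,10.5,0,0,0,0],[0,20.1,13.9,-0.6,0,0,0],[0,20.1,13.9,-0.6,0,0,0]]'
python3 -c "
from h import *
row([.486,.217,.143],12.5)"
```

```text
clock: 1.98
position: [0.4869, 0.2179, 0.2599]
ee_rot: [0.703, -0.077, 0.703, 0.078]
contact_force: [-0.6, -1.8, -0.5]
width: 0.0001
t 1.98 pos [0.4869 0.2179 0.2599] F [-0.6 -1.8 -0.5] w 0.0001
shift cm [11.69 -0.08 -0.1 ] turn [ 0.05 -0.05 -0.06]
```

```bash
python3 -m crank '[[4,0,0,0,0,0,0],[8,0,0,0,0,0,0],[11.7,0,0,0,0,0,0],[11.7,0,0,0,0,0,0]]'
python3 - <<'E'
from h import *
row([.486,.217,.143],12.5)
d=grab('top'); cv2.imwrite('pics/t1.png',cv2.resize(d['color'][160:280,210:330],None,fx=4.5,fy=4.5,interpolation=cv2.INTER_CUBIC))
d=grab('scene'); cv2.imwrite('pics/s1.png',cv2.resize(d['color'][100:240,290:430],None,fx=4,fy=4,interpolation=cv2.INTER_CUBIC))
E
```

```text
clock: 2.48
position: [0.4832, 0.2123, 0.1415]
ee_rot: [0.7, -0.076, 0.706, 0.074]
contact_force: [-0.1, -0.2, 0.5]
width: -0.0003
t 2.48 pos [0.4832 0.2123 0.1415] F [-0.1 -0.2  0.5] w -0.0003
shift cm [-0.15  0.4   0.37] turn [-0.3  -0.45  0.06]
```

View pics/s1.png

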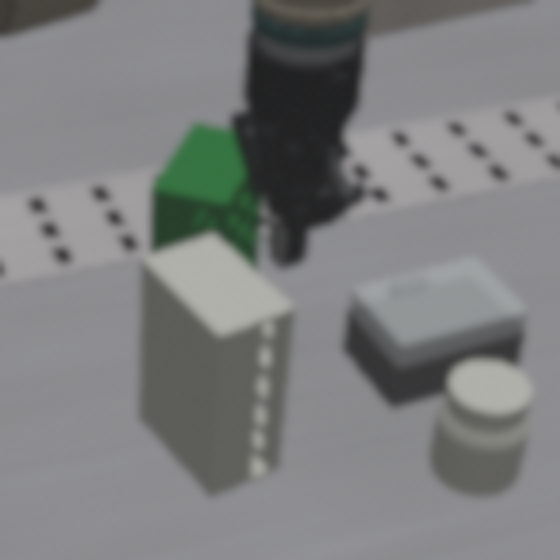

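View pics/t1.png

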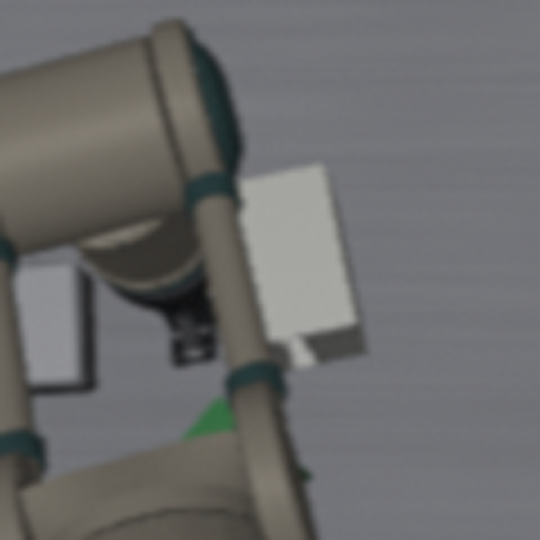

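```bash
python3 -c "
from h import *
row([.4857,.2174,.143],12.5)"
python3 -m crank '[[-0.1,-0.6,0.3,0,0,0,0],[-0.1,-1.1,0.3,0,0,0,0],[-0.1,-1.5,0.3,0,0,0,0],[-0.1,-1.9,0.3,0,0,0,0],[-0.1,-2.2,0.3,0,0,0,0]]'
python3 -c "
from h import *
row([.4857,.2174,.143],12.5)"
```

```text
t 2.58 pos [0.4864 0.2136 0.1449] F [ 0.8 -0.2  0.9] w 0.0002
shift cm [0.19 0.39 0.01] turn [-0.29  0.03  0.02]
clock: 3.2
position: [0.4937, 0.1933, 0.1452]
ee_rot: [0.703, -0.075, 0.703, 0.076]
contact_force: [-0.7, 1.1, -0.3]
width: -0.0001
t 3.2 pos [0.4937 0.1933 0.1452] F [-0.7  1.1 -0.3] w -0.0001
shift cm [ 0.22  2.53 -0.27] turn [-0.26  0.01 -0.02]
```

```bash
python3 -m crank '[[0.1,-0.5,0,0,0,0,0],[-0.1,-1.0,0,0,0,0,0],[-0.3,-1.5,0,0,0,0,0],[-0.5,-2.0,0,0,0,0,0],[-0.6,-2.5,0,0,0,0,0]]'
python3 - <<'E'
from h import *
row([.4857,.2174,.143],12.5)
d=grab('scene'); cv2.imwrite('pics/s2.png',cv2.resize(d['color'][100:240,290:430],None,fx=4,fy=4,interpolation=cv2.INTER_CUBIC))
E
```

```text
clock: 3.82
position: [0.4992, 0.1686, 0.1513]
ee_rot: [0.703, -0.076, 0.703, 0.075]
contact_force: [-0.3, 1.0, 0.3]
width: -0.0001
t 3.83 pos [0.4992 0.1686 0.1513] F [-0.3  1.   0.3] w -0.0001
shift cm [ 0.83  5.06 -0.28] turn [-0.25  0.02  0.01]
```

View pics/s2.png

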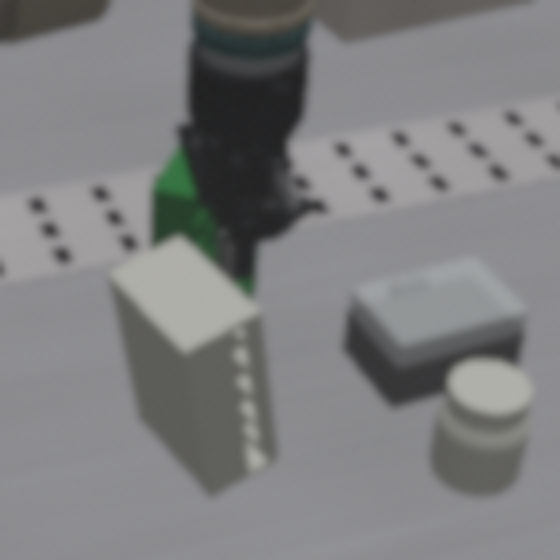

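```bash
python3 -m crank '[[-0.2,-0.6,0,0,0,0,0],[-0.3,-1.2,0,0,0,0,0],[-0.4,-1.8,0,0,0,0,0],[-0.5,-2.4,0,0,0,0,0],[-0.5,-2.9,0,0,0,0,0]]'
python3 - <<'E'
from h import *
row([.4857,.2174,.143],12.5)
d=grab('scene'); cv2.imwrite('pics/s3.png',cv2.resize(d['color'][100:240,290:430],None,fx=4,fy=4,interpolation=cv2.INTER_CUBIC))
E
```

```text
clock: 4.5
position: [0.5053, 0.1401, 0.1562]
ee_rot: [0.703, -0.075, 0.703, 0.075]
contact_force: [0.2, -0.3, -0.2]
width: -0.0005
t 4.5 pos [0.5053 0.1401 0.1562] F [ 0.2 -0.3 -0.2] w -0.0005
shift cm [ 1.31  7.97 -0.28] turn [-0.26  0.01  0.01]
```

View pics/s3.png

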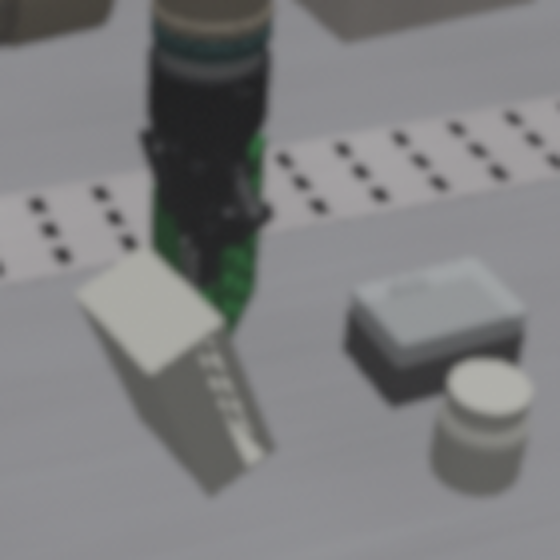

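```bash
python3 -m crank '[[0,-0.4,0,0,0,0,0],[0,-0.8,0,0,0,0,0],[0,-0.8,0,0,0,0,0],[0,-0.8,0,0,0,0,0],[0,-0.8,0,0,0,0,0]]'
python3 - <<'E'
from h import *
row([.4857,.2174,.143],12.5)
d=grab('scene'); cv2.imwrite('pics/s4.png',cv2.resize(d['color'][100:240,290:430],None,fx=4,fy=4,interpolation=cv2.INTER_CUBIC))
E
```

```text
clock: 5.18
position: [0.5068, 0.1329, 0.1561]
ee_rot: [0.703, -0.076, 0.703, 0.076]
contact_force: [0.0, 0.2, 0.0]
width: 0.0001
t 5.17 pos [0.5068 0.1329 0.1561] F [0.  0.2 0. ] w 0.0001
shift cm [ 1.31  8.7  -0.27] turn [-0.23 -0.    0.  ]
```

View pics/s4.png

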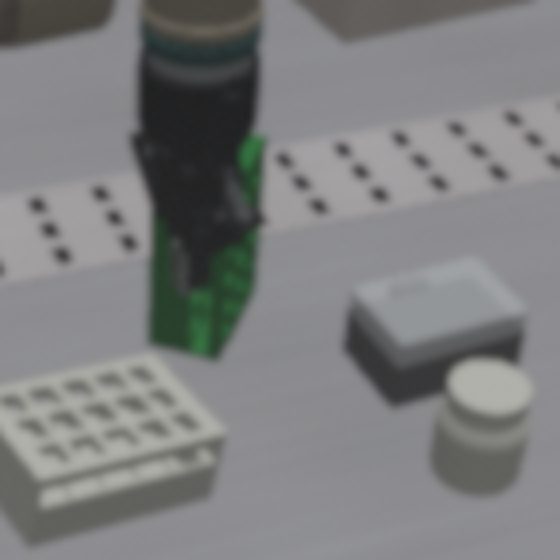

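The rack is down with its holes facing up. I'll raise the tool, then measure the rack.

```bash
python3 -m crank '[[-3,1,-4,6,0,0,0],[-6,2,-8,16,0,0,6],[-7,0,-12,24,0,0,6],[-7,-3,-17,34,0,0,6],[-7,-5,-19,44,0,0,6]]'
cat >> h.py <<'E'
def rack():
    out=None
    for n in ['top','scene']:
        d=grab(n); W=cloud(d); c=d['color'].astype(int)
        X,Y,Z=W[...,0],W[...,1],W[...,2]
        m=(Z>.05)&(Z<.07)&(X>.42)&(X<.74)&(Y>-.09)&(Y<.22)&(c.min(2)>110)
        m=cv2.morphologyEx(m.astype(np.uint8),cv2.MORPH_CLOSE,np.ones((3,3)))>0
        m=cv2.morphologyEx((m&(Z>.05)&(Z<.07)).astype(np.uint8),cv2.MORPH_OPEN,np.ones((2,2)))>0
        P=W[m&(Z>.05)&(Z<.07)]
        if len(P)<20: print(n,'few');continue
        cc,s,a=cv2.minAreaRect(P[:,:2].astype(np.float32)); print(n,len(P),np.round(cc,4),np.round(s,3),round(a,2))
E
python3 - <<'E'
from h import *
row([.4,.05,.23],90)
rack()
for n in ['top','scene']: cv2.imwrite('pics/%s5.png'%n,np.load('/tmp/%s.npz'%n)['color'])
E
```

```text
clock: 5.85
position: [0.3291, 0.0429, 0.2262]
ee_rot: [0.68, 0.195, 0.68, -0.195]
contact_force: [-0.5, -0.7, 0.6]
width: 0.0601
t 5.85 pos [0.3291 0.0429 0.2262] F [-0.5 -0.7  0.6] w 0.0601
shift cm [-0.38  4.36  5.63] turn [-1.2205e+02 -3.0000e-02  3.0000e-02]
top 850 [0.5212 0.0458] [0.098 0.147] 12.16
scene 1002 [0.5272 0.0486] [0.099 0.151] 12.66
```

View pics/top5.png

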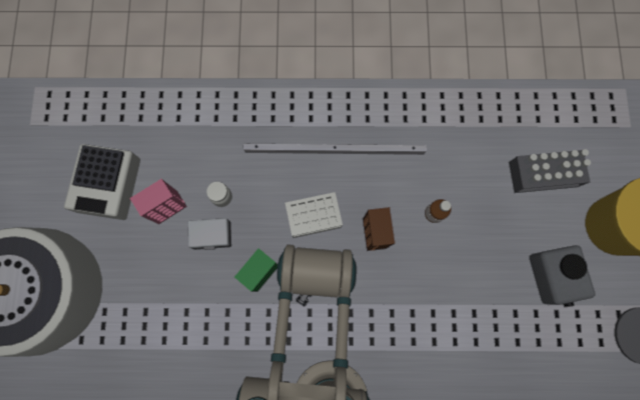

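View pics/scene5.png

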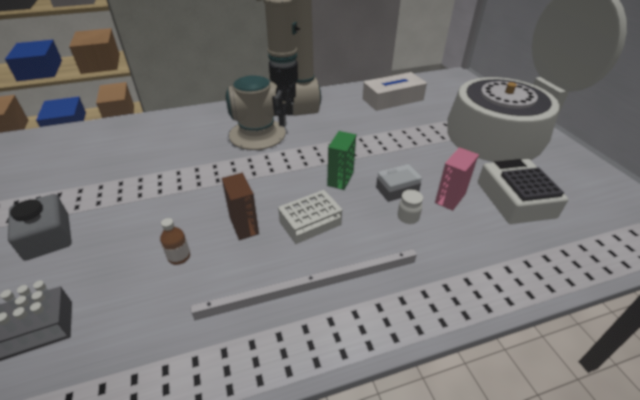

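```bash
python3 -c "
from h import *
row([.42,.045,.012],-90.4)"
```

```text
t 5.95 pos [0.33   0.0424 0.2263] F [ 1.2  0.7 -0.3] w 0.0602
shift cm [21.43  5.    7.49] turn [5.847e+01 6.000e-02 1.000e-02]
```

```bash
python3 -m crank '[[0,2,3,10,0,0,6],[0,4,6,20,0,0,6],[4,5,7.5,30,0,0,6],[8,5,7.5,40,0,0,6],[11,5,7.5,50,0,0,6]]'
python3 -c "
from h import *
row([.42,.045,.012],-90.4)"
```

```text
clock: 6.58
position: [0.4225, 0.0476, 0.1143]
ee_rot: [0.534, 0.463, 0.534, -0.464]
contact_force: [1.3, 0.6, 0.4]
width: 0.0601
t 6.58 pos [0.4225 0.0476 0.1143] F [1.3 0.6 0.4] w 0.0601
shift cm [10.23 -0.27  0.23] turn [ 8.49 -0.04  0.06]
```

```bash
python3 -m crank '[[4,-0.3,0.2,8.5,0,0,6],[7.5,-0.3,0.2,8.5,0,0,6],[9.5,-0.3,0.2,8.5,0,0,6],[10.2,-0.3,0.2,8.5,0,0,6],[10.2,-0.3,0.2,8.5,0,0,6]]'
python3 - <<'E'
from h import *
row([.60,.045,.012],-90.4)
d=grab('scene'); cv2.imwrite('pics/s6.png',cv2.resize(d['color'][120:300,200:430],None,fx=3,fy=3,interpolation=cv2.INTER_CUBIC))
E
```

```text
clock: 7.2
position: [0.4198, 0.0446, 0.0139]
ee_rot: [-0.499, -0.501, -0.499, 0.501]
contact_force: [-0.2, -0.5, 1.0]
width: 0.0599
t 7.2 pos [0.4198 0.0446 0.0139] F [-0.2 -0.5  1. ] w 0.0599
shift cm [ 0.19 18.02 -0.09] turn [ 0.23 -0.01  0.01]
```

View pics/s6.png

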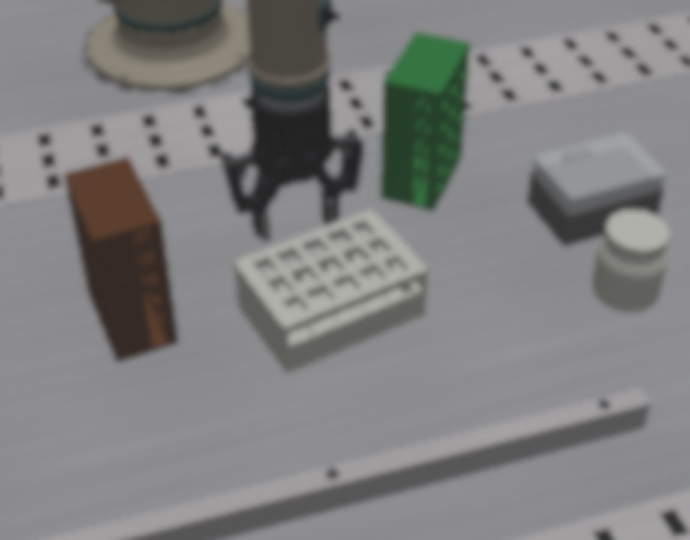

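```bash
python3 -m crank '[[0.1,1.5,0,0,0,0,6],[0.1,3,0,0,0,0,6],[0.1,4,0,0,0,0,6],[0.1,5,0,0,0,0,6],[0.1,6,0,0,0,0,6]]'
python3 -m crank '[[0,1,0,0,0,0,6],[0,2,0,0,0,0,6],[0,3,0,0,0,0,6],[0,4,0,0,0,0,6],[0,5,0,0,0,0,6]]'
python3 - <<'E'
from h import *
row([.6,.045,.012],-90.4)
rack()
E
```

```text
clock: 7.88
position: [0.4796, 0.044, 0.013]
ee_rot: [-0.499, -0.501, -0.499, 0.501]
contact_force: [-1.0, 0.0, 0.3]
width: 0.0602
clock: 8.5
position: [0.5299, 0.0437, 0.0131]
ee_rot: [-0.499, -0.501, -0.499, 0.501]
contact_force: [0.0, 0.6, -1.0]
width: 0.06
t 8.5 pos [0.5299 0.0437 0.0131] F [ 0.   0.6 -1. ] w 0.06
shift cm [ 0.11  7.01 -0.16] turn [0.16 0.01 0.  ]
top few
scene 1132 [0.5962 0.0426] [0.15  0.102] 89.92
```

```bash
python3 -m crank '[[0,1.3,0,0,0,0,6],[0,2.6,0,0,0,0,6],[0,3.9,0,0,0,0,6],[0,5.2,0,0,0,0,6],[0,6,0,0,0,0,6]]'
python3 -m crank '[[0,0.3,0,0,0,0,6],[0,0.6,0,0,0,0,6],[0,0.9,0,0,0,0,6],[0,1.2,0,0,0,0,6]]'
python3 - <<'E'
from h import *
row([.612,.045,.012],-90.4)
rack()
E
```

```text
clock: 9.22
position: [0.5903, 0.0435, 0.0131]
ee_rot: [0.499, 0.501, 0.499, -0.501]
contact_force: [-2.4, -0.2, 0.8]
width: 0.0601
clock: 9.72
position: [0.6013, 0.0435, 0.0131]
ee_rot: [-0.499, -0.501, -0.499, 0.501]
contact_force: [-1.3, 0.2, -0.7]
width: 0.0597
t 9.72 pos [0.6013 0.0435 0.0131] F [-1.3  0.2 -0.7] w 0.0597
shift cm [ 0.11  1.07 -0.16] turn [ 0.16  0.01 -0.  ]
top few
scene 1295 [0.665 0.043] [0.151 0.105] 89.44
```

Contact with the rail is near, so I'll take small steps and watch the force.

```bash
python3 -m crank '[[0,0.2,0,0,0,0,6],[0,0.4,0,0,0,0,6],[0,0.6,0,0,0,0,6]]'
python3 -m crank '[[0,0.15,0,0,0,0,6],[0,0.3,0,0,0,0,6]]'
python3 -m crank '[[0,0.1,0,0,0,0,6],[0,0.2,0,0,0,0,6]]'
```

```text
clock: 10.2
position: [0.6072, 0.0434, 0.0132]
ee_rot: [-0.499, -0.501, -0.499, 0.501]
contact_force: [-1.6, -0.2, 0.9]
width: 0.0599
clock: 10.45
position: [0.6102, 0.0434, 0.0131]
ee_rot: [-0.499, -0.501, -0.499, 0.501]
contact_force: [-2.6, 0.3, 1.7]
width: 0.06
clock: 10.7
position: [0.6121, 0.0434, 0.0131]
ee_rot: [-0.499, -0.501, -0.499, 0.501]
contact_force: [-2.8, 0.3, 1.9]
width: 0.0601
```

```bash
python3 -m crank '[[0,0.1,0,0,0,0,6],[0,0.2,0,0,0,0,6]]'
python3 -m crank '[[0,0.1,0,0,0,0,6],[0,0.2,0,0,0,0,6]]'
python3 - <<'E'
from h import *
d=grab('scene'); cv2.imwrite('pics/s7.png',cv2.resize(d['color'][200:310,230:400],None,fx=4.5,fy=4.5,interpolation=cv2.INTER_CUBIC))
E
```

```text
clock: 10.95
position: [0.612, 0.0436, 0.0129]
ee_rot: [-0.498, -0.5, -0.5, 0.502]
contact_force: [-7.0, 0.8, 2.5]
width: 0.0602
clock: 11.2
position: [0.6119, 0.0437, 0.0128]
ee_rot: [-0.497, -0.499, -0.501, 0.503]
contact_force: [-11.6, 0.8, 7.8]
width: 0.0602
```

View pics/s7.png

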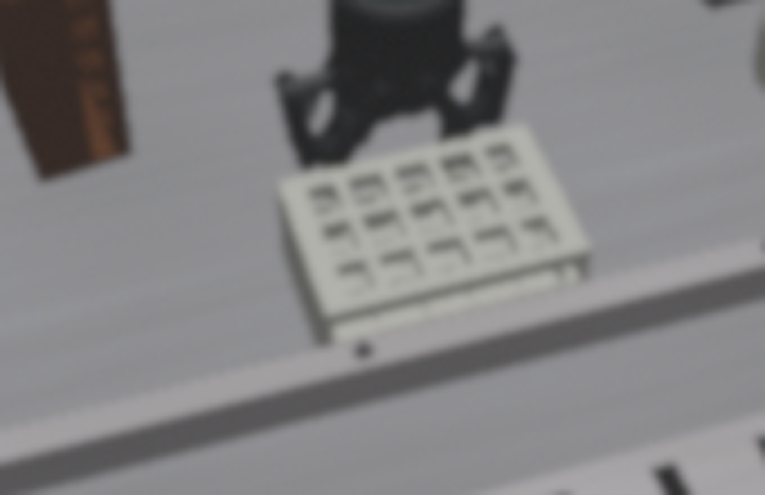

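It has reached the rail. I'll back off, shut the fingers and press once at mid-length, so the rack squares itself to the rail.

```bash
python3 -m crank '[[0,-1.5,0,0,0,0,6],[0,-2.5,0,0,0,0,3],[0,-2.5,0,0,0,0,0],[0,-2.5,0,0,0,0,0],[0,-2.5,0,0,0,0,0]]'
python3 - <<'E'
from h import *
row([.612,.043,.013],-90.4)
for n in ['top','scene']:
    d=grab(n); cv2.imwrite('pics/%s8.png'%n, cv2.resize(d['color'][130:200,270:350] if n=='top' else d['color'][200:310,230:400],None,fx=7 if n=='top' else 4.5,fy=7 if n=='top' else 4.5,interpolation=cv2.INTER_CUBIC))
rack()
E
```

```text
clock: 11.88
position: [0.592, 0.0434, 0.0132]
ee_rot: [0.499, 0.501, 0.499, -0.501]
contact_force: [-0.1, -0.1, 0.4]
width: -0.0001
t 11.88 pos [0.592  0.0434 0.0132] F [-0.1 -0.1  0.4] w -0.0001
shift cm [0.02 2.   0.03] turn [ 0.15  0.01 -0.06]
top few
scene 1305 [0.678  0.0426] [0.15 0.1 ] 89.76
```

View pics/scene8.png

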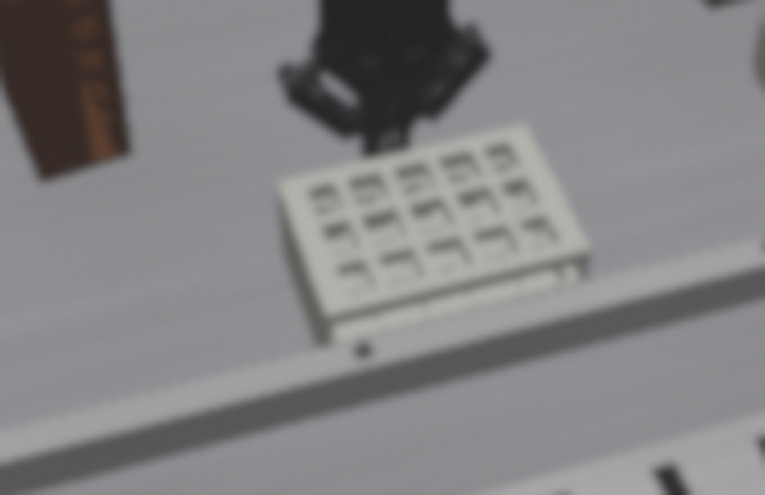

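View pics/top8.png

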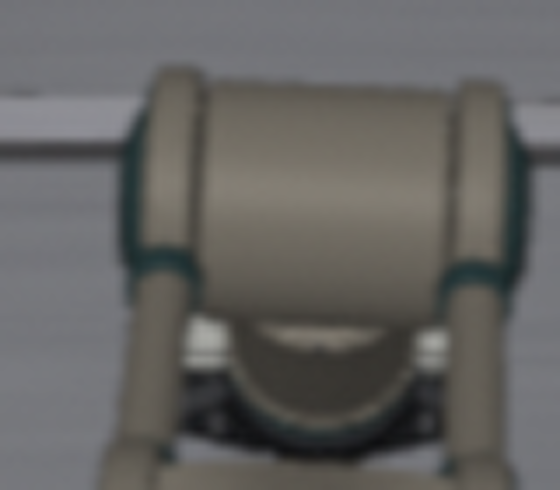

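```bash
python3 -m crank '[[0,0.8,0,0,0,0,0],[0,1.4,0,0,0,0,0],[0,1.7,0,0,0,0,0],[0,1.9,0,0,0,0,0]]'
python3 -m crank '[[0,0.15,0,0,0,0,0],[0,0.3,0,0,0,0,0]]'
python3 -m crank '[[0,0.1,0,0,0,0,0],[0,0.2,0,0,0,0,0]]'
```

```text
clock: 12.58
position: [0.6104, 0.0434, 0.013]
ee_rot: [-0.499, -0.501, -0.499, 0.501]
contact_force: [0.1, 0.1, -0.0]
width: -0.0
clock: 12.82
position: [0.6108, 0.0436, 0.0127]
ee_rot: [-0.498, -0.5, -0.5, 0.502]
contact_force: [-6.3, 0.6, 2.3]
width: -0.0003
clock: 13.08
position: [0.6106, 0.0435, 0.0124]
ee_rot: [-0.497, -0.499, -0.501, 0.503]
contact_force: [-8.6, 0.1, 3.4]
width: -0.0
```

```bash
python3 -m crank '[[0,-1.5,0,0,0,0,0],[0,-5,0,0,0,0,0],[-4,-9,0,0,0,0,0],[-10,-14,0,0,0,0,0],[-16,-19,0,0,0,0,0]]'
python3 -m crank '[[-4,-5,0,0,0,0,0],[-5,-10,0,0,0,0,0],[-5,-10,0,0,0,0,0],[-5,-10,0,0,0,0,0]]'
python3 - <<'E'
from h import *
rack()
for n in ['top','scene']:
    d=dict(np.load('/tmp/%s.npz'%n)); W=cloud(d); c=d['color']
    cv2.imwrite('pics/%s9.png'%n,c)
    cv2.imwrite('pics/%s9c.png'%n, cv2.resize(c[130:200,250:360] if n=='top' else c[200:310,230:400],None,fx=7 if n=='top' else 4.5,fy=7 if n=='top' else 4.5,interpolation=cv2.INTER_CUBIC))
    X,Y,Z=W[...,0],W[...,1],W[...,2]
    m=(Z>.028)&(Z<.042)&(X>.705)&(X<.79)&((Y>-.3)&(Y<-.05)|(Y>.13)&(Y<.3))
    P=W[m]; cc,s,a=cv2.minAreaRect(P[:,:2].astype(np.float32)); p=np.polyfit(P[:,1],P[:,0],1); print('rail',np.round(cc,4),np.round(s,3),a,p,'deg',np.degrees(np.arctan(p[0])))
    for k,b in {'jar':(.07,.09,.5,.65,.25,.42),'tip':(.055,.075,.41,.53,.28,.42),'bottle':(.02,.145,.46,.64,-.42,-.27)}.items():
        m=(Z>b[0])&(Z<b[1])&(X>b[2])&(X<b[3])&(Y>b[4])&(Y<b[5]); print(k,W[m].mean(0).round(3), np.load('/tmp/%s.npz'%n)['eye'][0].round(2))
E
```

```text
clock: 13.7
position: [0.4441, 0.0441, 0.1504]
ee_rot: [0.499, 0.501, 0.498, -0.501]
contact_force: [0.7, 0.3, 1.2]
width: 0.0001
clock: 14.2
position: [0.346, 0.0445, 0.1995]
ee_rot: [0.5, 0.502, 0.498, -0.5]
contact_force: [1.2, 0.7, -0.2]
width: -0.0003
top 809 [0.6721 0.041 ] [0.145 0.099] 89.42
scene 1311 [0.6775 0.0429] [0.15 0.1 ] 89.65
rail [ 0.7311 -0.0176] [0.558 0.023] 89.7867202758789 [0.00605329 0.73155666] deg 0.3468239241593344
jar [0.583 0.328 0.08 ] 0.29
tip [0.464 0.351 0.065] 0.29
bottle [ 0.528 -0.309  0.088] 0.29
rail [ 0.7353 -0.0166] [0.558 0.025] 89.73052215576172 [0.006873   0.73713384] deg 0.3937875941846022
jar [0.59  0.327 0.078] 1.29
tip [0.473 0.349 0.063] 1.29
bottle [ 0.554 -0.315  0.076] 1.29
```

View pics/top9c.png

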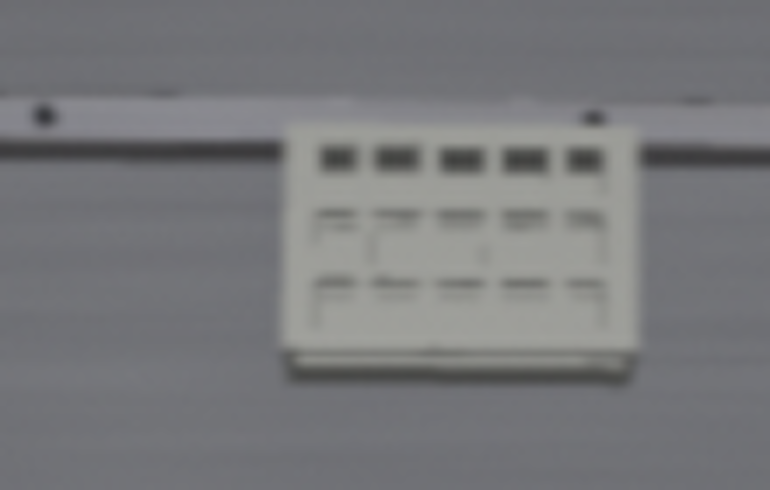

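View pics/scene9.png

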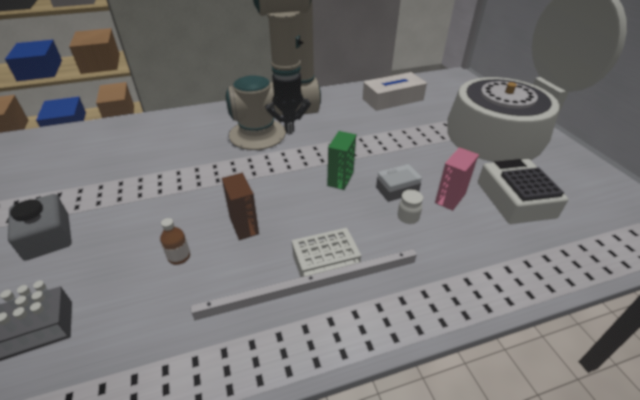

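```bash
python3 -c "
from h import *
s=manip.get_state(); print(s['clock'],s['contact_force'],abs(s['qd']).max()); print(manip.sign_off())"
```

```text
14.3 [-0.18888354  0.18004644  1.44566588] 0.013685311758219293
the job is handed in; nothing more can be done
None
```

The rack now lies on its closed bottom, holes up, with one long side flush against the stop rail. I handed the job in at 14.3 s of the 51 s allowed.

**What I did:** I pushed the rack with shut fingers on the upper border of the hole face until it fell by itself. I then pushed it along the bench on its near long side with both fingers until it met the rail. The wrist force rose to about 14 N at 0.612 m without further movement. Then I pressed once at mid-length with shut fingers, at about 9 N, to square it up.

**Final checks:**
- **Flush with the rail:** in the top camera the rack's far side is at x ≈ 0.722 m and the rail front at ≈ 0.7217 m. The angles are 89.4–89.7° for the rack and about 89.6–89.8° for the rail.
- **Camera disagreement:** the two cameras disagree by about 5 mm in absolute x, for the rack and the rail alike, so the gap between them is not affected.
- **Other objects:** the bottle, jar and tip box show no visible shift in the pictures, and the jar measures the same as at the start. I have no like-for-like numbers for the bottle and tip box.
- **Robot:** the arm is withdrawn and touching nothing.

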